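# Fill the doll cassette from the tilting tray, then unlatch it and hold it up

## Robot

A 6-joint arm with a two-finger parallel gripper is mounted at the origin on the work surface. World frame = base frame: x ahead of the robot, y to its left, z up, the work surface at z = 0. Lengths are in m, angles in rad, forces in N, time in s.
With the tool pointing down it reaches from about 0.25 to 0.775 m from the base axis. Payload 8.9 kg.
Tool frame: the origin (TCP) lies between the finger pads; the fingertips stand tcp_to_tips ahead of it and the grasp point (between the pads) lies 3 mm ahead of it (tcp_to_tips is the distance from the TCP to the fingertips, in m); z points along the fingers, y is the direction in which the jaws open and shut (so a half turn about z gives the same grasp; the last joint's range is limited). The gripper opens to 85 mm and grips with 20 to 120 N. Pads are 22 mm wide; open, the fingers measure 114 mm over their backs; the gripper's body (76 mm by 85 mm) begins 54 mm behind the grasp point. The pads swing forward as they close: fully open they stand 13 mm farther back than shut.
Start: joints at [-1.264, 0.291, -0.153, 1.127, 0, 1.431], TCP at [0.226, -0.474, 0.253] pointing down, gripper open.
Joint ranges: [-2.52, 2.52], [-0.91, 1.74], [-1.3, 1.37], [-1.96, 2.02], [-1.52, 1.47], [-3.14, 3.14]. Speed limits (rad/s): [2.22, 2.22, 2.79, 3.14, 3.14, 3.14].

## Interface

Orientations are given as a unit quaternion [w, x, y, z].
In Python, from plant import state, grab_frame, calibration, sign_off, tcp_to_tips gives the robot as it stands. The module is installed in compiled form; this text tells all that it offers.
- The arm moves only by the tool drive_tool, never from a script. Its argument "moves" is a list of rows, each an object of numbers: "wx", "wy", "wz": the turn, a rotation vector about the tool's x, y, z in units of 10 degrees (1.0 is 10 degrees); "x", "y", "z": the shift along the tool's x, y, z in units of 60 mm (1.0 is 60 mm); "fingers": the opening, from 0 (shut) to 1 (fully open). In form: [{"wx": .., "wy": .., "wz": .., "x": .., "y": .., "z": .., "fingers": ..}, ...]. A call has 1 to 10 rows; each row shifts and turns the commanded pose from where the row before left it, along the tool's axes as they then stand; what a row does not reach is not made up. A row lasts 1/8 s, in which the tool goes at most 62.5 mm and 10.7 degrees, less where a joint would pass 70% of its speed; a pose out of reach is approached as far as the arm can. A call is refused whole if a number of a shift passes 1 or a number of a turn 1, either way. A call with a gripper value outside its range is refused whole. The fingers move at their own pace and stop on an object; "force" is the grip in N (left out, the last holds). Time passes only in rows, so rows that do not move let the fingers close. It gives the time, the measured TCP pose, the force and the opening at its end, in the units of the state.
- state(): the state, without advancing time (a new reading comes with each control period).
- grab_frame(name): name is "side" or "top" or "wrist"; returns the picture (384x512x3 uint8, red, green, blue); there is no depth.
- calibration(name): a dict with "fx", "fy", "cx", "cy" (pixels), "rvec" (rotation vector, rad) and "tvec" (3), from world to camera coordinates, as OpenCV has them. Camera axes: x right, y down, z forward; pixel columns grow to the right and rows downward; lengths in m; the calibration is good to about 2 mm. A picture is of the moment at which its call begins: read the wrist's pose just before it. calibration takes no time and is no camera call; for the wrist camera it gives the pose at the moment of the call.
- sign_off(): hands the job in, once; it reports no verdict.
The state is a dict: "t": time; "q": joint angles; "dq": joint speeds; "joint_efforts": joint torques, N m; "position": TCP position; "orientation": TCP orientation; "ft_force": force on the tool from outside, world axes, zero at the start; "wrist_torque": the same for the moment, N m; "grip_width": finger opening in m.
Only numpy, scipy, OpenCV 4.12 (cv2) and the standard library are available. Lean on these libraries where they do the work, as an engineer would, in place of code of your own. Each camera call takes 0.05 s, during which the arm holds its last target. There are 200 camera calls.

## Task

Tip up the hinged tray by its handle so that the four miniature wooden dolls slide off it into the cassette in the dock, while the cassette is still seated. Then pinch the cassette's two opposed side catches together to free it, lift it straight out, level, with all four dolls in it, to about ten centimetres above where it sat, and finish still holding it up there by its catches, nothing else carrying it and the other goods on the counter left undisturbed.

Things in the scene. Friction and masses are not known exactly. Their poses are not given: they have to be found in the camera images.
- dock: grey stand fixed on the counter, base plate 104 (x) x 310 (y) x 10 mm: the cassette's seat at one end, the tilting tray at the other. Origin on the table right below the seated cassette's centre; z up, +y runs from the cassette along the tray to the tray's handle. Two dark trestle posts by the tray hinge, at x = +-27 mm, y = 53 to 73 mm, reach 85 mm above the table
- seat (a point): point fixed on the dock, 10 mm above the table, where the cassette's origin lies when seated; axes as the dock's. Beside it, at x = +-33 to +-45 mm, y = +-25 mm, dark cheeks end in lips (tops 35 mm above the table) that hold the catches' barbs down. Low guides leave the seated cassette 2 mm of sideways play
- tray (a joint): hinge of the tray, rad: 0 = level and resting (start), grows as the handle end is raised, stops at 1.1; let go, the tray falls back level by itself. The dolls slide out when it is tipped steeply (about 0.9 or more). About 1.5 N at the handle lifts it
- tray_hinge (a point): middle of the tray's hinge axis (along the dock's x), under the tray's open spout end, 73 mm above the table, 50.5 mm from the dock's origin along its +y. The spout ends 3.5 mm from the cassette's wall, just above its mouth. The tray is a plywood channel 150 mm long (+y), 42 mm wide, 22 mm high
- tray_handle (a point): middle of the tray's handle: a straight round steel bar 10 mm thick along the dock's x, free length 50 mm between its side arms, 30 mm beyond the tray's end wall and raised 24 mm over its rim, 119 mm above the table at rest. In the tray's frame it is 185 mm (y) and 46 mm (z) from tray_hinge, and circles round the hinge as it rises
- cassette: light wooden open-topped box, 43 (x) x 94 (y) x 58 mm high outside, walls 2.5 mm, 0.13 to 0.25 kg, seated in the dock. Origin at the centre of its underside, axes as the dock's. On each long side (+x, -x) stands a grey sprung catch with a barb at its foot under the dock's lip: the cassette lifts out only while both catches are pinched in, fully or nearly
- pinch (a point): the place to pinch, closing along the cassette's x: midpoint between the two catch paddles, 52 mm above the cassette's underside (62 mm above the table when seated, 27 mm above the dock's lips). Each paddle is 26 mm wide (y), 3 mm thick and reaches 66 mm above the underside; outer faces 63 mm apart at rest, 49 mm when fully pinched
- catch_near (a joint): travel of the catch on the cassette's -x side, m: 0 = sprung out (locked), 0.007 = pushed fully in; the spring takes 2 to 5 N
- catch_far (a joint): the same for the catch on the cassette's +x side
- doll0: miniature turned wooden doll with a round black-haired head, 15 mm across, 26 mm tall, 12 g, standing in the tray at the start, one of four alike. Origin at the centre of its underside, z towards its head
- doll1: miniature turned wooden doll with a round black-haired head, 15 mm across, 26 mm tall, 12 g, standing in the tray at the start, one of four alike. Origin at the centre of its underside, z towards its head
- doll2: miniature turned wooden doll with a round black-haired head, 15 mm across, 26 mm tall, 12 g, standing in the tray at the start, one of four alike. Origin at the centre of its underside, z towards its head
- doll3: miniature turned wooden doll with a round black-haired head, 15 mm across, 26 mm tall, 12 g, standing in the tray at the start, one of four alike. Origin at the centre of its underside, z towards its head
- bowl: bystander: dark wooden bowl, 110 mm across, 60 mm high, origin under its centre
- cup: bystander: white ceramic cup, 72 mm across, 75 mm high, origin under its centre
- doll_tall: bystander: big wooden doll, 65 mm across the head, 170 mm tall, origin under its centre
- doll_mid: bystander: wooden doll, 58 mm across the head, 130 mm tall, origin under its centre
- chopstick_case: bystander: dark wooden case, 240 (its x) x 32 x 22 mm high, origin under its centre
- spinning_top: bystander: wooden top standing on its broad point, 60 mm across, 52 mm high, origin under its centre
Mind the look-alikes: they are no part of the job. What is shaped like the cassette but purple or turquoise is not meant.

How it is judged:
On the way, in this order (a step that is already met when the one before it is completed fails the run):
1. the tray is being tipped up (over 0.2 rad) with the cassette seated (value of joint tray above 0.2 rad and distance between cassette and seat below 0.01 m), for 0.05 s.
2. all four miniature dolls lie in the cassette while it is still seated in the dock (x of doll0 in the frame of cassette between -0.022 and 0.022 m and y of doll0 in the frame of cassette between -0.048 and 0.048 m and z of doll0 in the frame of cassette between -0.004 and 0.06 m and x of doll1 in the frame of cassette between -0.022 and 0.022 m and y of doll1 in the frame of cassette between -0.048 and 0.048 m and z of doll1 in the frame of cassette between -0.004 and 0.06 m and x of doll2 in the frame of cassette between -0.022 and 0.022 m and y of doll2 in the frame of cassette between -0.048 and 0.048 m and z of doll2 in the frame of cassette between -0.004 and 0.06 m and x of doll3 in the frame of cassette between -0.022 and 0.022 m and y of doll3 in the frame of cassette between -0.048 and 0.048 m and z of doll3 in the frame of cassette between -0.004 and 0.06 m and distance between cassette and seat below 0.01 m), for 0.2 s.
At the end, for the whole second after the job is handed in: All four miniature dolls are in the cassette; the cassette is held still (under 0.03 m/s) with its underside at least 70 mm above its seat, within 15 degrees of level, both catches held in by more than 4 mm by the fingers (over 3 N), touching neither the dock nor the other goods (x of doll0 in the frame of cassette between -0.022 and 0.022 m and y of doll0 in the frame of cassette between -0.048 and 0.048 m and z of doll0 in the frame of cassette between -0.004 and 0.06 m and x of doll1 in the frame of cassette between -0.022 and 0.022 m and y of doll1 in the frame of cassette between -0.048 and 0.048 m and z of doll1 in the frame of cassette between -0.004 and 0.06 m and x of doll2 in the frame of cassette between -0.022 and 0.022 m and y of doll2 in the frame of cassette between -0.048 and 0.048 m and z of doll2 in the frame of cassette between -0.004 and 0.06 m and x of doll3 in the frame of cassette between -0.022 and 0.022 m and y of doll3 in the frame of cassette between -0.048 and 0.048 m and z of doll3 in the frame of cassette between -0.004 and 0.06 m and z of cassette in the frame of seat above 0.07 m and angle between cassette's own z axis and vertical below 0.26 rad and value of joint each of catch_near, catch_far above 0.004 m and contact force between the fingers and cassette above 3 N and contact force between cassette and dock below 0.1 N and linear speed of cassette below 0.03 m/s and contact force between cassette and bowl below 0.1 N and contact force between cassette and cup below 0.1 N and contact force between cassette and doll_tall below 0.1 N and contact force between cassette and doll_mid below 0.1 N and contact force between cassette and chopstick_case below 0.1 N and contact force between cassette and spinning_top below 0.1 N); the arm keeps its last pose, push and grip.
It fails at once if one of the other goods (bowl, cup, two big dolls, chopstick case, top) is moved more than 40 mm or knocked over (distance of any of bowl, cup, doll_tall, doll_mid, chopstick_case, spinning_top from where it was at the start of the episode above 0.04 m or angle between any of bowl, cup, doll_tall, doll_mid, chopstick_case, spinning_top's own z axis and vertical above 0.6 rad).
It also fails if it takes over 54 s, if anything falls off the work surface, if the arm or the gripper's body presses on something with over 40 N, if the wrist force passes 120 N, or if a joint passes its speed limit or range.

## Working session

There is one attempt and no reset: what is moved stays moved. The work goes in short steps, Python scripts to look and compute and a tool call to move; the robot and the scene stay as the last step left them, time stands still between calls to the robot, and variables do not carry over. Pictures are saved under pics/ and viewed, about 8 in all and at most 12, crops included, and the job is handed in when it is done.

Besides the shell and the picture viewer there is one more tool, called as name(argument=value, ...), one argument or row to a line, values as JSON. drive_tool: Moves the arm, as the interface text tells. Its arguments: {"type":"object","properties":{"moves":{"type":"array","items":{"type":"object","properties":{"wx":{"type":"number"},"wy":{"type":"number"},"wz":{"type":"number"},"x":{"type":"number"},"y":{"type":"number"},"z":{"type":"number"},"fingers":{"type":"number"}}}},"force":{"type":"number"}},"required":["moves"]}

```bash
mkdir -p pics
cat > h.py <<'E'
import numpy as np, cv2
from plant import *
def cal(n):
    c=calibration(n); K=np.array([[c['fx'],0,c['cx']],[0,c['fy'],c['cy']],[0,0,1]]); R=cv2.Rodrigues(np.array(c['rvec'],float))[0]; return K,R,np.array(c['tvec'],float)
def proj(n,P):
    K,R,t=cal(n); p=(K@(R@np.atleast_2d(P).T+t[:,None])).T; return p[:,:2]/p[:,2:]
def ray(n,uv):
    K,R,t=cal(n); return -R.T@t, R.T@np.linalg.inv(K)@np.array([uv[0],uv[1],1.])
def onz(n,uv,z):
    o,d=ray(n,uv); return o+d*(z-o[2])/d[2]
def save(n,f):
    im=cv2.cvtColor(grab_frame(n),cv2.COLOR_RGB2BGR); cv2.imwrite('pics/'+f,im); return im
E
python3 - <<'E'
from h import *
a=save('top','top0.png');b=save('side','side0.png')
cv2.imwrite('pics/both0.png',cv2.resize(np.vstack([a,b]),(448,672))[:,:] if 0 else cv2.resize(np.hstack([a,b]),(800,300)))
s=state();print(s,tcp_to_tips)
for n in('top','side'):
    K,R,t=cal(n);print(n,K[0,0],-R.T@t,R[2])
E
```

```text
{'t': 0.1, 'q': array([-1.26430965e+00,  2.91237863e-01, -1.54061079e-01,  1.12675177e+00,
       -2.20040173e-05,  1.43150848e+00]), 'dq': array([-7.29213373e-04, -6.64264662e-04,  3.06738346e-03, -2.03787702e-03,
        9.66818113e-05,  1.60642717e-03]), 'joint_efforts': array([ 1.33199541e-03, -5.37978280e+01,  3.31918287e+01,  9.28157388e-03,
       -2.13869757e-04,  2.04055516e-05]), 'position': array([ 0.22623964, -0.47331202,  0.2527787 ]), 'orientation': array([-6.24085501e-04,  9.75263103e-01,  2.21046346e-01, -6.33356322e-05]), 'ft_force': array([-0.05457974, -0.10094853, -0.35677512]), 'wrist_torque': array([ 0.00116742, -0.05016492,  0.02276209]), 'grip_width': 0.08553022433810883} 0.022
top 455.06801659201966 [ 0.35449708 -0.0289805   1.23502586] [ 0.17434739  0.0181966  -0.98451606]
side 423.22889949242796 [0.36136366 0.72031751 0.80142314] [ 0.18418211 -0.72770064 -0.66070321]
```

View pics/top0.png

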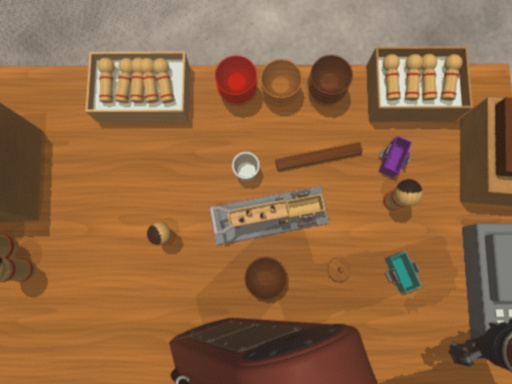

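View pics/side0.png

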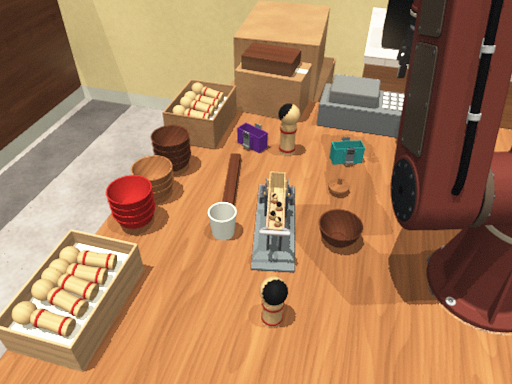

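The wooden cassette with the tray is in the grey dock: top about (305,206), side about (276,185). The purple box (395,156) and the turquoise box (403,272) are look-alikes. The handle end is at top (218,222). I'll enlarge that area to confirm.

Run:
```python
from h import *
a=cv2.imread('pics/top0.png')[180:250,200:335];b=cv2.imread('pics/side0.png')[160:280,240:310]
A=cv2.resize(a,None,fx=4,fy=4,interpolation=3);B=cv2.resize(b,None,fx=3.6,fy=3.6,interpolation=3)
c=np.zeros((432,800,3),np.uint8);c[:280,:540]=A;c[:432,545:545+252]=B[:432,:252];cv2.imwrite('pics/crop0.png',c)
```

```text
(no output)
```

View pics/crop0.png

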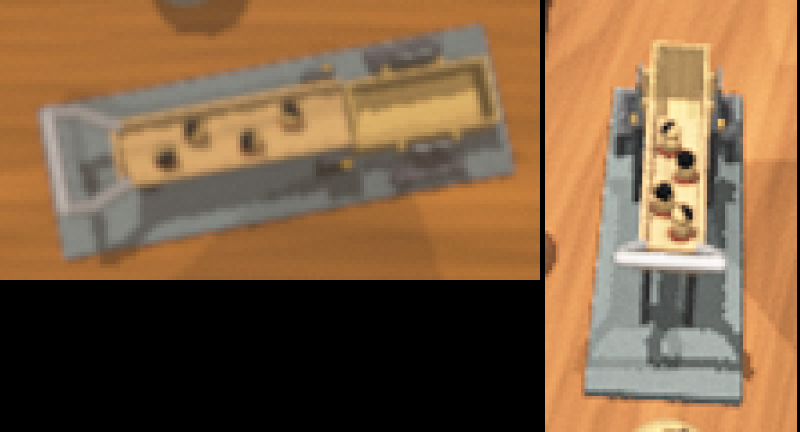

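```bash
cat > m.py <<'E'
from h import *
T=lambda u,v:(200+u/4-.4,180+v/4-.4); S=lambda u,v:(240+(u-545)/3.6-.4,160+v/3.6-.4)
pl=np.array([onz('top',T(*p),.01) for p in [(487,26),(514,173),(65,258),(40,107)]])
print('plate',pl.round(4)); print([np.linalg.norm(pl[i]-pl[(i+1)%4]).round(4) for i in range(4)], pl.mean(0))
for nm,e in (('top',[T(45,110),T(62,210)]),('side',[S(615,256),S(725,262)])):
    b=[onz(nm,p,.119) for p in e]; print('bar',nm,np.round(b,4),np.mean(b,0).round(4))
ri=np.array([onz('top',T(*p),.068) for p in [(493,65),(499,135),(357,150),(345,90)]])
print('rim',ri.round(4),ri.mean(0)); print([np.linalg.norm(ri[i]-ri[(i+1)%4]).round(4) for i in range(4)])
b=np.array([onz('side',S(*p),.01) for p in [(588,395),(742,403),(742,90)]]);print('side plate',b.round(4))
for nm,p,z in [('cupT',(245,160),.075),('bowl',(265,280),.06),('mid/tall near',(160,234),.1),('case',(320,157),.022)]: print(nm,onz('top',p,z).round(3))
E
python3 m.py
```

```text
plate [[ 0.5851 -0.2033  0.01  ]
 [ 0.4844 -0.219   0.01  ]
 [ 0.4267  0.0827  0.01  ]
 [ 0.5289  0.1015  0.01  ]]
[np.float64(0.1019), np.float64(0.3072), np.float64(0.1039), np.float64(0.3099)] [ 0.50627218 -0.05951477  0.01      ]
bar top [[0.5115 0.0867 0.119 ]
 [0.4496 0.0751 0.119 ]] [0.4805 0.0809 0.119 ]
bar side [[0.5151 0.0869 0.119 ]
 [0.4486 0.0735 0.119 ]] [0.4818 0.0802 0.119 ]
rim [[ 0.5485 -0.1983  0.068 ]
 [ 0.5028 -0.201   0.068 ]
 [ 0.4929 -0.1096  0.068 ]
 [ 0.532  -0.1023  0.068 ]] [ 0.51904253 -0.15281143  0.068     ]
[np.float64(0.0458), np.float64(0.0919), np.float64(0.0397), np.float64(0.0974)]
side plate [[ 0.5248  0.1116  0.01  ]
 [ 0.4264  0.091   0.01  ]
 [ 0.4877 -0.2207  0.01  ]]
cupT [0.642 0.004 0.075]
bowl [ 0.334 -0.048  0.06 ]
mid/tall near [0.446 0.215 0.1  ]
case [ 0.664 -0.2    0.022]
```

drive_tool(
  moves=[
    {"wz": -1},
    {"wz": -1},
    {"wz": -1},
    {"wz": -1},
    {"wz": -1},
    {"wz": -1},
    {"wz": -1},
    {"wz": -1},
    {"wz": -1},
    {"wz": -1},
  ],
)

```text
validation failed for argument at $.mo...
```

drive_tool(
  moves=[
    {"wz": -1},
    {"wz": -1},
    {"wz": -1},
    {"wz": -1},
    {"wz": -1},
    {"wz": -1},
    {"wz": -0.5},
    {"x": -0.4, "y": 0.6, "fingers": 0.4},
    {"x": -0.4, "y": 0.6},
    {"x": -0.4, "y": 0.6},
  ],
  force=20,
)

```text
validation failed for argument at $.mo...
```

drive_tool(
  moves=[
    {"x": -0.4, "y": 0.6},
    {"x": -0.4, "y": 0.6},
    {"x": -0.4, "y": 0.6},
    {"x": -0.4, "y": 0.6},
    {"x": -0.4, "y": 0.6},
    {"x": -0.4, "y": 0.6},
    {"x": -0.4, "y": 0.6},
    {"x": -0.4, "y": 0.5},
    {"x": -0.4, "y": 0.4},
    {"x": -0.4, "y": 0.4},
  ],
)

```text
validation failed for argument at $.mo...
```

Run:
```python
from h import *
s=state();print(s['t'],s['position'],s['orientation'],s['q'],s['grip_width'],s['ft_force'])
np.save('K1.npy',np.array(cal('wrist'),dtype=object),allow_pickle=True)
save('wrist','w1.png')
O=np.array([.5244,-.1509,0]);a=.1855
W=lambda p:O+np.array([[np.cos(a),-np.sin(a),0],[np.sin(a),np.cos(a),0],[0,0,1]])@p
print(proj('wrist',[W([-.025,.2355,.119]),W([.025,.2355,.119]),W([-.021,.2,.095]),W([.021,.2,.095])]))
```

```text
0.1 [ 0.22623964 -0.47331202  0.2527787 ] [-6.24085501e-04  9.75263103e-01  2.21046346e-01 -6.33356322e-05] [-1.26430965e+00  2.91237863e-01 -1.54061079e-01  1.12675177e+00
 -2.20040173e-05  1.43150848e+00] 0.08553022433810883 [-0.05457974 -0.10094853 -0.35677512]Traceback (most recent call last):
  File "<stdin>", line 3, in <module>
ValueError: could not broadcast input array from shape (3,3) into shape (3,)
```

The rows seem to need every field, so I'll test with one.

drive_tool(
  moves=[
    {"wx": 0, "wy": 0, "wz": -1, "x": 0, "y": 0, "z": 0, "fingers": 1},
  ],
  force=20,
)

```text
t: 0.22
position: [0.2263, -0.4735, 0.2529]
orientation: [-0.0, 0.952, 0.307, 0.0]
ft_force: [-0.8, -0.2, -0.0]
grip_width: 0.0855
```

drive_tool(
  moves=[
    {"wx": 0, "wy": 0, "wz": -1, "x": 0, "y": 0, "z": 0, "fingers": 1},
    {"wx": 0, "wy": 0, "wz": -1, "x": 0, "y": 0, "z": 0, "fingers": 1},
    {"wx": 0, "wy": 0, "wz": -1, "x": 0, "y": 0, "z": 0, "fingers": 1},
    {"wx": 0, "wy": 0, "wz": -1, "x": 0, "y": 0, "z": 0, "fingers": 1},
    {"wx": 0, "wy": 0, "wz": -1, "x": 0, "y": 0, "z": 0, "fingers": 1},
    {"wx": 0, "wy": 0, "wz": -1, "x": 0, "y": 0, "z": 0, "fingers": 1},
    {"wx": 0, "wy": 0, "wz": -1, "x": 0, "y": 0, "z": 0, "fingers": 1},
    {"wx": 0, "wy": 0, "wz": -1, "x": 0, "y": 0, "z": 0, "fingers": 1},
    {"wx": 0, "wy": 0, "wz": -1, "x": 0, "y": 0, "z": 0, "fingers": 1},
  ],
  force=20,
)

```text
t: 1.35
position: [0.2263, -0.4735, 0.253]
orientation: [-0.0, 0.455, 0.891, 0.0]
ft_force: [-0.1, 0.1, 0.2]
grip_width: 0.0851
```

drive_tool(
  moves=[
    {"wx": 0, "wy": 0, "wz": -1, "x": 0, "y": 0, "z": 0, "fingers": 0.4},
    {"wx": 0, "wy": 0, "wz": -1, "x": 0, "y": 0, "z": 0, "fingers": 0.4},
    {"wx": 0, "wy": 0, "wz": -1, "x": 0, "y": 0, "z": 0, "fingers": 0.4},
    {"wx": 0, "wy": 0, "wz": -1, "x": 0, "y": 0, "z": 0, "fingers": 0.4},
    {"wx": 0, "wy": 0, "wz": -1, "x": 0, "y": 0, "z": 0, "fingers": 0.4},
    {"wx": 0, "wy": 0, "wz": -1, "x": 0, "y": 0, "z": 0, "fingers": 0.4},
    {"wx": 0, "wy": 0, "wz": -0.5, "x": 0, "y": 0, "z": 0, "fingers": 0.4},
  ],
  force=20,
)

```text
t: 2.22
position: [0.2263, -0.4735, 0.2529]
orientation: [-0.0, -0.094, 0.996, 0.0]
ft_force: [-0.3, 0.2, -0.3]
grip_width: 0.0341
```

drive_tool(
  moves=[
    {"wx": 0, "wy": 0, "wz": 0, "x": -0.4, "y": 0.6, "z": 0, "fingers": 0.4},
    {"wx": 0, "wy": 0, "wz": 0, "x": -0.4, "y": 0.6, "z": 0, "fingers": 0.4},
    {"wx": 0, "wy": 0, "wz": 0, "x": -0.4, "y": 0.6, "z": 0, "fingers": 0.4},
    {"wx": 0, "wy": 0, "wz": 0, "x": -0.4, "y": 0.6, "z": 0, "fingers": 0.4},
    {"wx": 0, "wy": 0, "wz": 0, "x": -0.4, "y": 0.6, "z": 0, "fingers": 0.4},
    {"wx": 0, "wy": 0, "wz": 0, "x": -0.4, "y": 0.6, "z": 0, "fingers": 0.4},
    {"wx": 0, "wy": 0, "wz": 0, "x": -0.4, "y": 0.6, "z": 0, "fingers": 0.4},
    {"wx": 0, "wy": 0, "wz": 0, "x": -0.4, "y": 0.6, "z": 0, "fingers": 0.4},
    {"wx": 0, "wy": 0, "wz": 0, "x": -0.4, "y": 0.6, "z": 0, "fingers": 0.4},
    {"wx": 0, "wy": 0, "wz": 0, "x": -0.4, "y": 0.6, "z": 0, "fingers": 0.4},
  ],
)

```text
t: 3.48
position: [0.3967, -0.0744, 0.2532]
orientation: [-0.0, -0.092, 0.996, 0.0]
ft_force: [-0.5, 0.0, 0.0]
grip_width: 0.0344
```

drive_tool(
  moves=[
    {"wx": 0, "wy": 0, "wz": 0, "x": -0.4, "y": 0.6, "z": 0, "fingers": 0.4},
    {"wx": 0, "wy": 0, "wz": 0, "x": -0.4, "y": 0.6, "z": 0, "fingers": 0.4},
    {"wx": 0, "wy": 0, "wz": 0, "x": -0.4, "y": 0.4, "z": 0, "fingers": 0.4},
    {"wx": 0, "wy": 0, "wz": 0, "x": -0.4, "y": 0.4, "z": 0, "fingers": 0.4},
    {"wx": 0, "wy": 0, "wz": 0, "x": -0.3, "y": 0.3, "z": 0, "fingers": 0.4},
  ],
)

```text
t: 4.1
position: [0.4837, 0.0819, 0.253]
orientation: [-0.0, -0.092, 0.996, 0.0]
ft_force: [-0.1, -0.2, 0.6]
grip_width: 0.0343
```

```bash
cat > look.py <<'E'
from h import *
import sys
s=state();print(s['t'],s['position'],s['orientation'],s['q'].round(3),s['grip_width'],s['ft_force'])
O=np.array([.5244,-.1509,0]);a=.1855
W=lambda p:O+np.array([[np.cos(a),-np.sin(a),0],[np.sin(a),np.cos(a),0],[0,0,1]])@p
P=[W(np.array(p)) for p in ([-.025,.2355,.119],[.025,.2355,.119],[-.021,.2,.095],[.021,.2,.095],[-.052,.248,.01],[.052,.248,.01])]
uv=proj('wrist',P);print(uv.round(1))
K,R,t=cal('wrist');print(K[0,0],-R.T@t,R[2])
im=save('wrist',sys.argv[1])
for u in uv: cv2.circle(im,tuple(int(x) for x in np.clip(u,-999,999)),3,(0,255,0),1)
cv2.imwrite('pics/a_'+sys.argv[1],im)
E
python3 look.py w1.png
```

```text
4.1 [0.48369181 0.081947   0.25297706] [-2.52244791e-04 -9.22842443e-02  9.95732671e-01  4.02337851e-05] [ 0.019  0.226 -0.242  1.104  0.    -0.166] 0.0342632977322422 [-0.05661319 -0.18079458  0.63480673]
[[255.8 154.4]
 [256.  211.8]
 [216.5 154.5]
 [218.2 199.1]
 [267.3 115.3]
 [266.7 202.6]]
311.5916417780123 [0.41579947 0.06993711 0.37346075] [ 0.27038889  0.05028278 -0.9614372 ]
```

View pics/a_w1.png

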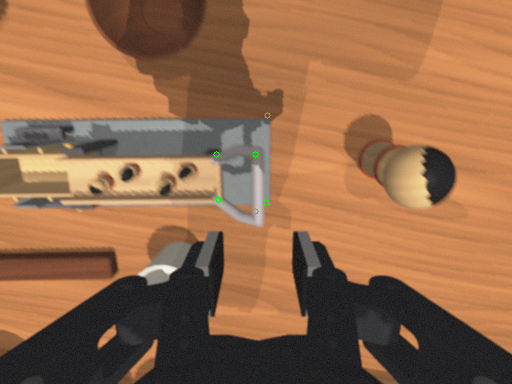

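Run:
```python
from h import *
im=cv2.imread('pics/w1.png').astype(int)
for v in range(160,216,6):
    r=im[v,246:272]; print(v,r.sum(1)//3)
```

```text
160 [ 91  89  88  90  89 101 106 115 114 118 122 125 123 122 119 116 121 122
 130 136 142 145 138 137 134 129]
166 [ 91  93  90  85  99 113 136 152 166 178 186 188 178 151 125 114 115 123
 131 136 144 144 140 137 136 133]
172 [108 106 109 116 121 129 139 150 169 178 194 198 197 197 185 173 150 134
 132 134 142 139 139 129 130 130]
178 [143 144 141 145 140 137 147 153 167 182 192 197 199 198 191 178 168 152
 146 146 145 147 140 134 125 125]
184 [141 142 142 139 136 139 143 153 165 180 189 194 197 198 189 179 166 155
 146 144 142 139 137 129 124 121]
190 [142 141 143 141 136 139 149 150 165 180 189 197 195 196 190 180 165 153
 146 142 141 141 137 128 125 118]
196 [141 141 139 141 138 139 144 152 166 179 189 195 199 198 189 182 163 153
 145 140 143 143 137 133 129 127]
202 [138 138 141 142 138 136 145 154 163 178 189 191 198 194 194 182 165 156
 144 139 142 138 137 132 126 125]
208 [126 127 124 123 121 132 137 149 163 176 190 196 197 197 191 179 165 154
 136 131 124 126 126 122 126 127]
214 [121 120 117 115 113 117 127 146 159 177 188 194 197 195 192 181 166 151
 135 125 117 115 118 117 118 117]
```

The wrist view shows the bar upright at column 258, rows about 150–222, so it runs square to the jaws. The TCP is within 1–2 mm of being above it. I'll descend and grip.

drive_tool(
  moves=[
    {"wx": 0, "wy": 0, "wz": 0, "x": 0, "y": 0.01, "z": 0.4, "fingers": 0.35},
    {"wx": 0, "wy": 0, "wz": 0, "x": 0, "y": 0, "z": 0.5, "fingers": 0.35},
    {"wx": 0, "wy": 0, "wz": 0, "x": 0, "y": 0, "z": 0.5, "fingers": 0.35},
    {"wx": 0, "wy": 0, "wz": 0, "x": 0, "y": 0, "z": 0.4, "fingers": 0.35},
    {"wx": 0, "wy": 0, "wz": 0, "x": 0, "y": 0, "z": 0.2, "fingers": 0.35},
    {"wx": 0, "wy": 0, "wz": 0, "x": 0, "y": 0, "z": 0.13, "fingers": 0.35},
  ],
  force=20,
)

```text
t: 4.9
position: [0.4832, 0.0812, 0.1252]
orientation: [-0.0, -0.092, 0.996, -0.0]
ft_force: [0.6, 0.5, 0.4]
grip_width: 0.0302
```

drive_tool(
  moves=[
    {"wx": 0, "wy": 0, "wz": 0, "x": 0, "y": 0, "z": 0, "fingers": 0},
    {"wx": 0, "wy": 0, "wz": 0, "x": 0, "y": 0, "z": 0, "fingers": 0},
    {"wx": 0, "wy": 0, "wz": 0, "x": 0, "y": 0, "z": 0, "fingers": 0},
    {"wx": 0, "wy": 0, "wz": 0, "x": 0, "y": 0, "z": 0, "fingers": 0},
  ],
  force=20,
)

```text
t: 5.4
position: [0.4834, 0.0806, 0.1259]
orientation: [0.0, -0.092, 0.996, -0.001]
ft_force: [-0.3, -5.5, -2.6]
grip_width: 0.0093
```

```bash
python3 -c "
import numpy as np
r=np.hypot(185,46)/60;a=np.arctan2(46,185)
th=np.radians(list(range(0,41,4))+list(range(42,61,2)));y=r*np.cos(a+th);z=r*np.sin(a+th)
for d in zip(np.diff(y).round(3),-np.diff(z).round(3)):print(*d)"
```

```text
-0.061 -0.213
-0.076 -0.208
-0.09 -0.203
-0.104 -0.196
-0.117 -0.188
-0.13 -0.179
-0.142 -0.17
-0.154 -0.16
-0.165 -0.148
-0.175 -0.137
-0.091 -0.064
-0.093 -0.06
-0.095 -0.057
-0.097 -0.054
-0.099 -0.05
-0.1 -0.047
-0.102 -0.043
-0.104 -0.04
-0.105 -0.036
-0.106 -0.032
```

drive_tool(
  moves=[
    {"wx": 0, "wy": 0, "wz": 0, "x": 0, "y": -0.06, "z": -0.21, "fingers": 0},
    {"wx": 0, "wy": 0, "wz": 0, "x": 0, "y": -0.08, "z": -0.21, "fingers": 0},
    {"wx": 0, "wy": 0, "wz": 0, "x": 0, "y": -0.09, "z": -0.2, "fingers": 0},
    {"wx": 0, "wy": 0, "wz": 0, "x": 0, "y": -0.1, "z": -0.2, "fingers": 0},
    {"wx": 0, "wy": 0, "wz": 0, "x": 0, "y": -0.12, "z": -0.19, "fingers": 0},
    {"wx": 0, "wy": 0, "wz": 0, "x": 0, "y": -0.13, "z": -0.18, "fingers": 0},
    {"wx": 0, "wy": 0, "wz": 0, "x": 0, "y": -0.14, "z": -0.17, "fingers": 0},
    {"wx": 0, "wy": 0, "wz": 0, "x": 0, "y": -0.15, "z": -0.16, "fingers": 0},
    {"wx": 0, "wy": 0, "wz": 0, "x": 0, "y": -0.165, "z": -0.15, "fingers": 0},
    {"wx": 0, "wy": 0, "wz": 0, "x": 0, "y": -0.175, "z": -0.135, "fingers": 0},
  ],
)

```text
t: 6.65
position: [0.497, 0.0105, 0.2352]
orientation: [0.001, -0.092, 0.996, 0.001]
ft_force: [1.1, 7.0, 4.5]
grip_width: 0.009
```

drive_tool(
  moves=[
    {"wx": 0, "wy": 0, "wz": 0, "x": 0, "y": -0.09, "z": -0.065, "fingers": 0},
    {"wx": 0, "wy": 0, "wz": 0, "x": 0, "y": -0.09, "z": -0.06, "fingers": 0},
    {"wx": 0, "wy": 0, "wz": 0, "x": 0, "y": -0.095, "z": -0.055, "fingers": 0},
    {"wx": 0, "wy": 0, "wz": 0, "x": 0, "y": -0.1, "z": -0.055, "fingers": 0},
    {"wx": 0, "wy": 0, "wz": 0, "x": 0, "y": -0.1, "z": -0.05, "fingers": 0},
    {"wx": 0, "wy": 0, "wz": 0, "x": 0, "y": -0.1, "z": -0.045, "fingers": 0},
    {"wx": 0, "wy": 0, "wz": 0, "x": 0, "y": -0.1, "z": -0.045, "fingers": 0},
    {"wx": 0, "wy": 0, "wz": 0, "x": 0, "y": -0.105, "z": -0.04, "fingers": 0},
  ],
)

```text
t: 7.65
position: [0.506, -0.0362, 0.2599]
orientation: [0.001, -0.092, 0.996, 0.0]
ft_force: [3.8, 4.3, 4.2]
grip_width: 0.009
```

Run:
```python
from h import *
s=state();print(s['position'],s['ft_force'],s['grip_width'])
a=save('top','t2.png')[150:270,190:350];b=save('side','s2.png')[120:280,220:320]
c=np.zeros((480,800,3),np.uint8)
A=cv2.resize(a,(480,360),interpolation=3);B=cv2.resize(b,(300,480),interpolation=3)
c[:360,:480]=A;c[:,490:790]=B;cv2.imwrite('pics/c2.png',c)
```

```text
[ 0.50600695 -0.03624896  0.25988615] [3.83294052 4.27903928 4.18766191] 0.008988726093918558
```

View pics/c2.png

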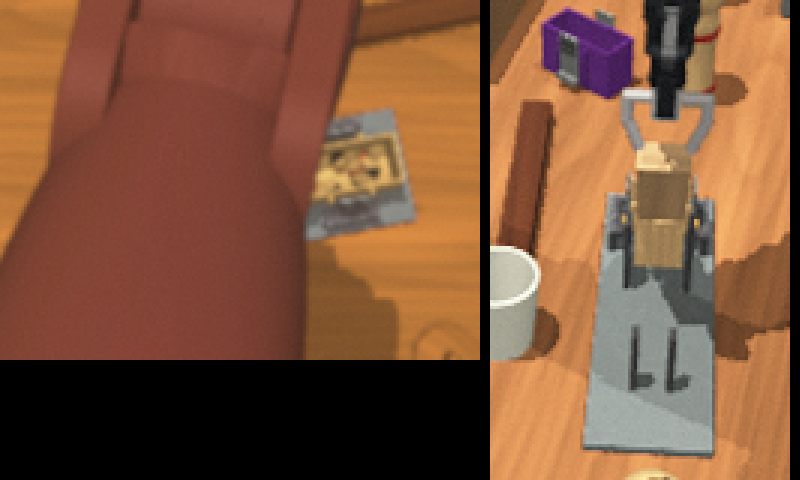

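The cassette (crop about (360,160)) now holds several dolls, with the tray at about 56°. I'll tip a little further, wait, then lower the tray.

drive_tool(
  moves=[
    {"wx": 0, "wy": 0, "wz": 0, "x": 0, "y": -0.105, "z": -0.035, "fingers": 0},
    {"wx": 0, "wy": 0, "wz": 0, "x": 0, "y": -0.105, "z": -0.03, "fingers": 0},
    {"wx": 0, "wy": 0, "wz": 0, "x": 0, "y": 0, "z": 0, "fingers": 0},
    {"wx": 0, "wy": 0, "wz": 0, "x": 0, "y": 0, "z": 0, "fingers": 0},
    {"wx": 0, "wy": 0, "wz": 0, "x": 0, "y": 0, "z": 0, "fingers": 0},
    {"wx": 0, "wy": 0, "wz": 0, "x": 0, "y": 0, "z": 0, "fingers": 0},
    {"wx": 0, "wy": 0, "wz": 0, "x": 0, "y": 0.21, "z": 0.065, "fingers": 0},
    {"wx": 0, "wy": 0, "wz": 0, "x": 0, "y": 0.205, "z": 0.085, "fingers": 0},
    {"wx": 0, "wy": 0, "wz": 0, "x": 0, "y": 0.2, "z": 0.095, "fingers": 0},
    {"wx": 0, "wy": 0, "wz": 0, "x": 0, "y": 0.19, "z": 0.11, "fingers": 0},
  ],
)

```text
t: 9.0
position: [0.4987, -0.0005, 0.2411]
orientation: [0.0, -0.092, 0.996, -0.0]
ft_force: [4.5, 1.1, -0.4]
grip_width: 0.009
```

drive_tool(
  moves=[
    {"wx": 0, "wy": 0, "wz": 0, "x": 0, "y": 0.18, "z": 0.125, "fingers": 0},
    {"wx": 0, "wy": 0, "wz": 0, "x": 0, "y": 0.175, "z": 0.135, "fingers": 0},
    {"wx": 0, "wy": 0, "wz": 0, "x": 0, "y": 0.165, "z": 0.15, "fingers": 0},
    {"wx": 0, "wy": 0, "wz": 0, "x": 0, "y": 0.15, "z": 0.16, "fingers": 0},
    {"wx": 0, "wy": 0, "wz": 0, "x": 0, "y": 0.14, "z": 0.17, "fingers": 0},
    {"wx": 0, "wy": 0, "wz": 0, "x": 0, "y": 0.13, "z": 0.18, "fingers": 0},
    {"wx": 0, "wy": 0, "wz": 0, "x": 0, "y": 0.12, "z": 0.19, "fingers": 0},
    {"wx": 0, "wy": 0, "wz": 0, "x": 0, "y": 0.1, "z": 0.2, "fingers": 0},
    {"wx": 0, "wy": 0, "wz": 0, "x": 0, "y": 0.09, "z": 0.2, "fingers": 0},
    {"wx": 0, "wy": 0, "wz": 0, "x": 0, "y": 0.08, "z": 0.21, "fingers": 0},
  ],
)

```text
t: 10.25
position: [0.4832, 0.0775, 0.137]
orientation: [-0.001, -0.092, 0.996, -0.0]
ft_force: [-2.3, -3.7, -1.4]
grip_width: 0.009
```

drive_tool(
  moves=[
    {"wx": 0, "wy": 0, "wz": 0, "x": 0, "y": 0.06, "z": 0.2, "fingers": 0},
    {"wx": 0, "wy": 0, "wz": 0, "x": 0, "y": 0, "z": 0, "fingers": 0},
    {"wx": 0, "wy": 0, "wz": 0, "x": 0, "y": 0, "z": 0, "fingers": 0.35},
    {"wx": 0, "wy": 0, "wz": 0, "x": 0, "y": 0, "z": 0, "fingers": 0.35},
    {"wx": 0, "wy": 0, "wz": 0, "x": 0, "y": 0, "z": 0, "fingers": 0.35},
    {"wx": 0, "wy": 0, "wz": 0, "x": 0, "y": 0, "z": -0.4, "fingers": 0.35},
    {"wx": 0, "wy": 0, "wz": 0, "x": 0, "y": 0, "z": -0.5, "fingers": 0.35},
    {"wx": 0, "wy": 0, "wz": 0, "x": 0, "y": 0, "z": -0.5, "fingers": 0.5},
    {"wx": 0, "wy": 0, "wz": 0, "x": 0, "y": 0, "z": -0.5, "fingers": 1},
  ],
)

```text
t: 11.38
position: [0.4833, 0.0811, 0.2412]
orientation: [0.0, -0.092, 0.996, 0.0]
ft_force: [0.8, 0.2, 1.2]
grip_width: 0.0597
```

drive_tool(
  moves=[
    {"wx": 0, "wy": 0, "wz": 1, "x": 0, "y": 0, "z": 0, "fingers": 1},
    {"wx": 0, "wy": 0, "wz": 1, "x": 0, "y": 0, "z": 0, "fingers": 1},
    {"wx": 0, "wy": 0, "wz": 1, "x": 0, "y": 0, "z": 0, "fingers": 1},
    {"wx": 0, "wy": 0, "wz": 1, "x": 0, "y": 0, "z": 0, "fingers": 1},
    {"wx": 0, "wy": 0, "wz": 1, "x": 0, "y": 0, "z": 0, "fingers": 1},
    {"wx": 0, "wy": 0, "wz": 1, "x": 0, "y": 0, "z": 0, "fingers": 1},
    {"wx": 0, "wy": 0, "wz": 1, "x": 0, "y": 0, "z": 0, "fingers": 1},
    {"wx": 0, "wy": 0, "wz": 1, "x": 0, "y": 0, "z": 0, "fingers": 1},
    {"wx": 0, "wy": 0, "wz": 1, "x": 0, "y": 0, "z": 0, "fingers": 1},
  ],
)

```text
t: 12.5
position: [0.4834, 0.081, 0.2402]
orientation: [0.0, 0.641, 0.767, 0.0]
ft_force: [1.2, -0.2, -0.2]
grip_width: 0.0849
```

drive_tool(
  moves=[
    {"wx": 0, "wy": 0, "wz": 0, "x": -0.5, "y": 0, "z": 0, "fingers": 1},
    {"wx": 0, "wy": 0, "wz": 0, "x": -0.6, "y": 0, "z": 0, "fingers": 1},
    {"wx": 0, "wy": 0, "wz": 0, "x": -0.6, "y": 0, "z": 0, "fingers": 1},
    {"wx": 0, "wy": 0, "wz": 0, "x": -0.6, "y": 0, "z": 0, "fingers": 1},
    {"wx": 0, "wy": 0, "wz": 0, "x": -0.6, "y": 0, "z": 0, "fingers": 1},
    {"wx": 0, "wy": 0, "wz": 0, "x": -0.6, "y": 0, "z": 0, "fingers": 1},
    {"wx": 0, "wy": 0, "wz": 0, "x": -0.4, "y": 0, "z": 0, "fingers": 1},
    {"wx": 0, "wy": 0, "wz": 0, "x": 0, "y": 0, "z": 0, "fingers": 1},
  ],
)

```text
t: 13.5
position: [0.5263, -0.1504, 0.2399]
orientation: [0.0, 0.64, 0.768, 0.0]
ft_force: [0.5, -0.6, -0.5]
grip_width: 0.0854
```

Run:
```python
from h import *
s=state();print(s['t'],s['position'],s['orientation'],s['q'].round(3),s['grip_width'])
O=np.array([.524,-.149,0]);a=.1855
W=lambda p:O+np.array([[np.cos(a),-np.sin(a),0],[np.sin(a),np.cos(a),0],[0,0,1]])@np.array(p)
uv=proj('wrist',[W(p) for p in ([-.0215,-.047,.068],[.0215,-.047,.068],[.0215,.047,.068],[-.0215,.047,.068],[-.0315,0,.076],[.0315,0,.076])]);print(uv.round(1))
im=save('wrist','w3.png')
for u in uv: cv2.circle(im,tuple(int(x) for x in u),2,(0,255,0),1)
x,y=uv.mean(0).astype(int);print(x,y);x0,y0=max(0,min(512-200,x-100)),max(0,min(384-150,y-75));print(x0,y0)
cv2.imwrite('pics/c3.png',cv2.resize(im[y0:y0+150,x0:x0+200],(800,600),interpolation=3))
```

```text
13.5 [ 0.5262724  -0.15044995  0.23991522] [1.21574482e-04 6.39992030e-01 7.68381533e-01 7.38623990e-05] [-0.412  0.341 -0.118  1.112  0.     0.977] 0.08544288219284679
[[233.5 222.1]
 [276.3 221.9]
 [277.6 126.6]
 [230.9 126.8]
 [220.9 178.5]
 [288.1 178.2]]
254 175
154 100
```

View pics/c3.png

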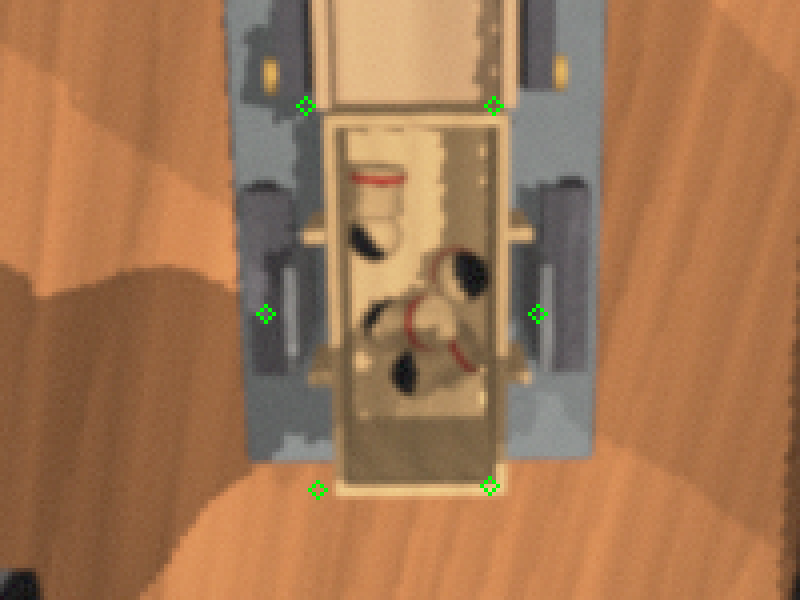

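All four dolls are inside the cassette: heads in the crop at about (370,240), (470,272), (380,317) and (404,372). The tray is level and empty. The paddles are at crop columns 290 and 547, rows about 265–365. I'll shift about 1 mm in tool y and descend.

drive_tool(
  moves=[
    {"wx": 0, "wy": 0, "wz": 0, "x": 0, "y": 0.015, "z": 0.4, "fingers": 1},
    {"wx": 0, "wy": 0, "wz": 0, "x": 0, "y": 0, "z": 0.5, "fingers": 1},
    {"wx": 0, "wy": 0, "wz": 0, "x": 0, "y": 0, "z": 0.5, "fingers": 1},
    {"wx": 0, "wy": 0, "wz": 0, "x": 0, "y": 0, "z": 0.5, "fingers": 1},
    {"wx": 0, "wy": 0, "wz": 0, "x": 0, "y": 0, "z": 0.4, "fingers": 1},
    {"wx": 0, "wy": 0, "wz": 0, "x": 0, "y": 0, "z": 0.3, "fingers": 1},
    {"wx": 0, "wy": 0, "wz": 0, "x": 0, "y": 0, "z": 0.2, "fingers": 1},
    {"wx": 0, "wy": 0, "wz": 0, "x": 0, "y": 0, "z": 0.15, "fingers": 1},
    {"wx": 0, "wy": 0, "wz": 0, "x": 0, "y": 0, "z": 0, "fingers": 1},
  ],
)

```text
t: 14.68
position: [0.5267, -0.1486, 0.0629]
orientation: [-0.0, 0.639, 0.769, -0.0]
ft_force: [-1.0, -0.4, 0.1]
grip_width: 0.0851
```

drive_tool(
  moves=[
    {"wx": 0, "wy": 0, "wz": 0, "x": 0, "y": 0, "z": 0, "fingers": 0.75},
    {"wx": 0, "wy": 0, "wz": 0, "x": 0, "y": 0, "z": 0, "fingers": 0.6},
    {"wx": 0, "wy": 0, "wz": 0, "x": 0, "y": 0, "z": 0, "fingers": 0.4},
    {"wx": 0, "wy": 0, "wz": 0, "x": 0, "y": 0, "z": 0, "fingers": 0.4},
    {"wx": 0, "wy": 0, "wz": 0, "x": 0, "y": 0, "z": 0, "fingers": 0.4},
    {"wx": 0, "wy": 0, "wz": 0, "x": 0, "y": 0, "z": 0, "fingers": 0.4},
  ],
  force=30,
)

```text
t: 15.42
position: [0.5273, -0.1492, 0.0645]
orientation: [0.001, 0.639, 0.769, 0.0]
ft_force: [-3.7, 0.7, 13.7]
grip_width: 0.0458
```

Run:
```python
from h import *
s=state();print(s['position'],s['ft_force'],s['grip_width'],s['wrist_torque'])
a=save('wrist','w4.png');b=save('side','s4.png')[110:230,230:330];t=save('top','t4.png')
c=np.zeros((480,800,3),np.uint8);c[:300,:400]=cv2.resize(a,(400,300),interpolation=3);c[:,400:]=cv2.resize(b,(400,480),interpolation=3)
cv2.imwrite('pics/c4.png',c)
```

```text
[ 0.5272785  -0.14922032  0.06448612] [-3.678163    0.73182198 13.68824613] 0.04576161430792069 [0.19678343 0.90990396 0.0904171 ]
```

View pics/c4.png

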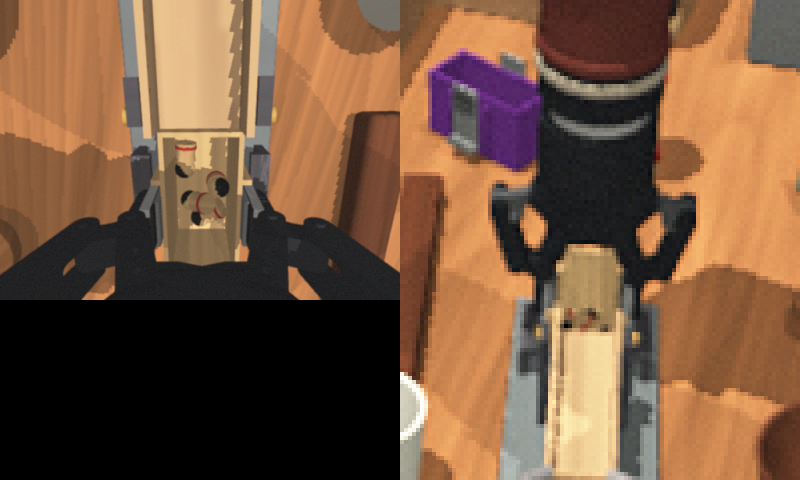

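The pads close on both paddles: wrist crop about (150,210) and (255,200). The dolls are still in the cassette, so I'll lift.

drive_tool(
  moves=[
    {"wx": 0, "wy": 0, "wz": 0, "x": 0, "y": 0, "z": -0.03, "fingers": 0.3},
    {"wx": 0, "wy": 0, "wz": 0, "x": 0, "y": 0, "z": -0.05, "fingers": 0.3},
    {"wx": 0, "wy": 0, "wz": 0, "x": 0, "y": 0, "z": -0.1, "fingers": 0.3},
    {"wx": 0, "wy": 0, "wz": 0, "x": 0, "y": 0, "z": -0.1, "fingers": 0.3},
    {"wx": 0, "wy": 0, "wz": 0, "x": 0, "y": 0, "z": -0.1, "fingers": 0.3},
  ],
  force=40,
)

```text
t: 16.2
position: [0.527, -0.1489, 0.0863]
orientation: [0.0, 0.639, 0.769, 0.0]
ft_force: [-0.4, -0.8, -2.8]
grip_width: 0.0443
```

drive_tool(
  moves=[
    {"wx": 0, "wy": 0, "wz": 0, "x": 0, "y": 0, "z": -0.15, "fingers": 0.3},
    {"wx": 0, "wy": 0, "wz": 0, "x": 0, "y": 0, "z": -0.2, "fingers": 0.3},
    {"wx": 0, "wy": 0, "wz": 0, "x": 0, "y": 0, "z": -0.25, "fingers": 0.3},
    {"wx": 0, "wy": 0, "wz": 0, "x": 0, "y": 0, "z": -0.25, "fingers": 0.3},
    {"wx": 0, "wy": 0, "wz": 0, "x": 0, "y": 0, "z": -0.2, "fingers": 0.3},
    {"wx": 0, "wy": 0, "wz": 0, "x": 0, "y": 0, "z": -0.15, "fingers": 0.3},
    {"wx": 0, "wy": 0, "wz": 0, "x": 0, "y": 0, "z": -0.1, "fingers": 0.3},
    {"wx": 0, "wy": 0, "wz": 0, "x": 0, "y": 0, "z": 0, "fingers": 0.3},
    {"wx": 0, "wy": 0, "wz": 0, "x": 0, "y": 0, "z": 0, "fingers": 0.3},
    {"wx": 0, "wy": 0, "wz": 0, "x": 0, "y": 0, "z": 0, "fingers": 0.3},
  ],
)

```text
t: 17.45
position: [0.5267, -0.1488, 0.1635]
orientation: [-0.0, 0.639, 0.769, -0.0]
ft_force: [0.1, -0.4, -2.4]
grip_width: 0.0443
```

Run:
```python
from h import *
s=state();print(s['t'],s['position'],s['ft_force'],s['grip_width'],s['wrist_torque'])
a=save('wrist','w5.png');b=save('side','s5.png')[60:240,215:365]
c=np.zeros((480,800,3),np.uint8);c[:300,:400]=cv2.resize(a,(400,300),interpolation=3);c[:,400:]=cv2.resize(b,(400,480),interpolation=3)
cv2.imwrite('pics/c5.png',c)
```

```text
17.45 [ 0.52665139 -0.14879495  0.16348126] [ 0.0705255  -0.35521878 -2.42967413] 0.04433431799611002 [-0.01155878  0.02039401  0.00794422]
```

View pics/c5.png

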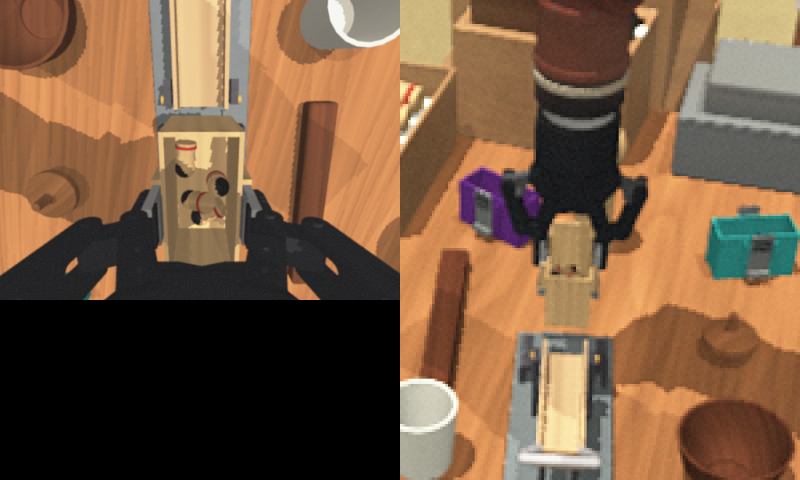

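The cassette hangs level above the dock at side crop about (568,290), with all four dolls in it. The grip is steady and the bystanders haven't moved, so I'm handing it in.

```bash
python3 -c "
from plant import *
sign_off()"
```

```text
the job is handed in; nothing more can be done
```

I gripped the tray's handle, tipped the tray to about 60° so the dolls slid into the seated cassette, and lowered the tray back to level. I then pinched both catches, lifted the cassette straight up about 100 mm, and handed it in still held there at t ≈ 17.5 s of the 54 s allowed. No verdict is reported, so the result rests on my own checks.

- **Dolls and cassette:** the last pictures show all four dolls in the cassette. It hangs level, clear of the dock and the other goods.
- **Hold:** the wrist reads about 2.4 N of load, and the grip held steady at 44.3 mm under a 40 N setting.
- **Bystanders:** those in view look undisturbed. I judged this by eye, not by measurement.
- **What disagreed:**
  - The grip reading of 44–46 mm is below the 49 mm stated for fully pinched catches. The reading was also about 1 mm low on the 10 mm handle bar. I did not measure the catch travel directly; I take it as fully in because the cassette came out freely.
  - While pinching, the fingers pushed down with about 14 N. That was gone once the cassette lifted.
  - The wrist camera placed the cassette about 4 mm from the top camera's estimate, so I centred the pinch mostly on the wrist view.
- **Refused calls:** my first three move calls were refused because the rows lacked some fields. No motion resulted.

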